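# Only the yellow tub open

## Task

Get the sampling counter ready for the next visitor: the yellow waste tub has to stand open, and both blue tubs have to be shut and latched. Each lid has a push latch: push the black pad all the way down and let go, and a shut lid springs open or an open lid stays shut, so look which lids need changing and push only those. Leave the spray bottle standing where it is.

Things in the scene. Friction and masses are not known exactly. Their poses are not given: they have to be found in the camera images.
- yellow_tub_pad (a point): Top centre of the black push pad (flush 36 mm disc with grey middle) on the yellow tub's lid; z = lid's normal, x points to the hinge, 108 mm away at the tub's far edge. Shut at the start. All three tubs are alike but for colour: fixed, 150 deep, 134 wide, 110 mm high; lid 136 x 122 mm between the side walls.
- blue_tub_1_pad (a point): The same point on the lid of one of the two blue tubs; one of these is open at the start, the other shut. Any tub SHUT: lid level, this point 110 mm above the counter. OPEN: sprung up about 0.6 rad (34 deg), this point about 171 mm up. Push straight down with closed fingertips where the pad now is.
- blue_tub_2_pad (a point): The same point on the other blue tub's lid. Any latch: push the pad down to the rigid stop, 11 mm below shut level (it trips at about 7.5 mm; about 5 N gets there), then let go: shut becomes open, open becomes shut. The lid springs up after the fingers: 11 mm to the latch, or fully open.
- spray_middle (a point): Bystander: loose white spray bottle with black head, orange nozzle and red plunger, 92 mm across, 245 mm high, upright at the left end of the row of tubs; this point is on its axis, 90 mm above its foot.
Things that resemble listed ones, but are neither listed nor needed, are in the scene too. What is shaped like the part that bears blue_tub_1_pad but brown, green or white is not meant.

How it is judged:
By the outcome, as a careful person would: the job done as asked, in the order asked, and still so for the second after the job is handed in, with the robot touching nothing.
It also fails if it takes over 53 s, if anything falls off the work surface, if the arm or the gripper's body presses on something with over 40 N, if the wrist force passes 120 N, or if a joint passes its speed limit or range.

## Robot

A 7-joint arm with a two-finger parallel gripper is mounted at the origin on the work surface. World frame = base frame: x ahead of the robot, y to its left, z up, the work surface at z = 0. Lengths are in m, angles in rad, forces in N, time in s.
With the tool pointing down it reaches from about 0.425 to 0.875 m from the base axis. Payload 4.7 kg.
Tool frame: the origin (TCP) lies at the very end of the fingers, on their centre line; the grasp point (between the pads) lies 19 mm behind it; z points along the fingers, y is the line along which they close (so a half turn about z gives the same grasp; the last joint's range is limited). The gripper opens to 87 mm and grips with 3 to 60 N. Pads are 19 mm wide; open, the fingers measure 117 mm over their backs; the gripper's body (75 mm by 190 mm) begins 51 mm behind the grasp point.
Start: joints at [1.193, 0.321, -0.07, 1.45, 0.023, 1.371, -0.057], TCP at [0.248, -0.601, 0.223] pointing down, gripper open.
Joint ranges: [-2.86, 2.86], [-0.3, 2.09], [-1.38, 1.24], [0.06, 2.45], [-1.56, 4.7], [0.09, 2.05], [-2.69, 2.69]. Speed limits (rad/s): [2.57, 2.57, 3.14, 3.14, 3.14, 3.14, 3.14].

## Interface

Orientations are given as a rotation vector (axis times angle).
In Python, from bench import get_state, get_image, get_calibration, close_job gives the robot as it stands.
- The arm moves only by the shell command python3 -m crank 'ROWS' [FORCE]. ROWS is JSON, a list of rows, each a list of 5 numbers: the opening, from 0 (shut) to 1 (fully open), then the shift along the world's x, y, z in units of 0.2 m (1.0 is 0.2 m), then the turn about the world's z in units of 2 pi rad (1.0 is 2 pi rad). A call has 1 to 5 rows; each row is the pose to reach, as a shift and turn from the pose commanded when the call began, turning the shorter way round; what a row does not reach only later rows make up. A row lasts 1/8 s, in which the tool goes at most 62.5 mm and 10.7 degrees, less where a joint would pass 70% of its speed; a pose out of reach is approached as far as the arm can. A call with a number of a shift or a turn outside -1 to 1 is refused whole. A call with a gripper value outside its range is refused whole. The fingers move at their own pace and stop on an object; FORCE is the grip in N (left out, the last holds). Time passes only in rows, so rows that repeat a pose let the fingers close. It gives the time, the measured TCP pose, the force, the opening and the grip force at its end, in the units of the state.
- get_state(): the state, without advancing time (a new reading comes with each control period).
- get_image(name): name is "scene" or "side" or "wrist"; returns the picture (480x640x3 uint8, red, green, blue); there is no depth.
- get_calibration(name): a dict with "fovy" (degrees; the focal length in pixels is half the picture's height over the tangent of half this angle, whatever the lens; pixels are square), "cx", "cy" (the principal point, pixels), "R" (3x3) and "t" (3): a world point X has camera coordinates R X + t. Camera axes: x right, y down, z forward; pixel columns grow to the right and rows downward; lengths in m; the calibration is good to about 2 mm. A picture is of the moment at which its call begins: read the wrist's pose just before it. get_calibration takes no time and is no camera call; for the wrist camera it gives the pose at the moment of the call.
- close_job(): hands the job in; it is judged then, once.
The state is a dict: "time": time; "joint_positions": joint angles; "qd": joint speeds; "joint_torque": joint torques, N m; "position": TCP position; "tool_rot": TCP orientation; "ft_force": force on the tool from outside, world axes, zero at the start; "torque": the same for the moment, N m; "grip_width": opening from 0.0 (shut) to 1.0 (fully open); "grip_force": force on a finger pad.
Only numpy, scipy, OpenCV 4.12 (cv2) and the standard library are available. Lean on these libraries where they do the work, as an engineer would, in place of code of your own. Each camera call takes 0.05 s, during which the arm holds its last target. There are 200 camera calls.

## Working session

There is one attempt and no reset: what is moved stays moved. The work goes in short steps, Python scripts to look and compute and a shell command to move; the robot and the scene stay as the last step left them, time stands still between calls to the robot, and variables do not carry over. Pictures are saved under pics/ and viewed, at most 10 in all, crops included, and the job is handed in when it is done.

```bash
mkdir -p pics; python3 - <<'E'
from bench import *
import cv2
for n in("scene","side"):
    cv2.imwrite(f"pics/{n}0.png",get_image(n)[:,:,::-1])
    c=get_calibration(n);print(n,c)
print(get_state())
E
```

```text
scene {'fovy': 53.39992328730077, 'cx': 314.6842015273451, 'cy': 235.161707853558, 'R': array([[-0.97261718,  0.23219333,  0.01010363],
       [ 0.16710221,  0.72885359, -0.66396483],
       [-0.16153227, -0.64409526, -0.74769554]]), 't': array([0.48040053, 0.03937783, 1.63274155])}
side {'fovy': 54.77370992941418, 'cx': 316.69743145438184, 'cy': 235.38246366799223, 'R': array([[-0.92619795, -0.37695598, -0.00784499],
       [-0.28229818,  0.70711161, -0.64830619],
       [ 0.24993018, -0.59824524, -0.76133931]]), 't': array([0.41166916, 0.25335744, 1.22256392])}
{'time': 0.1, 'joint_positions': array([ 1.19313248,  0.32175352, -0.07009736,  1.45156018,  0.02264343,
        1.37078022, -0.05688122]), 'qd': array([-0.00091804, -0.00230881,  0.00029993, -0.00377012,  0.00070755,
        0.00215865, -0.0002556 ]), 'joint_torque': array([-9.35311255e-04, -4.92572236e+01, -4.06119442e-01, -3.13399172e+01,
       -6.41707680e-02,  3.95422813e-02,  9.05928755e-05]), 'position': array([ 0.24794288, -0.60032083,  0.22156436]), 'tool_rot': array([-3.07987370e+00, -6.11235888e-01,  7.24143967e-04]), 'ft_force': array([-1.06923756,  0.28569164,  0.68485717]), 'torque': array([-0.05359256, -0.00042185, -0.02756178]), 'grip_force': 0.0, 'grip_width': 1.0019844659809858}
```

View pics/scene0.png

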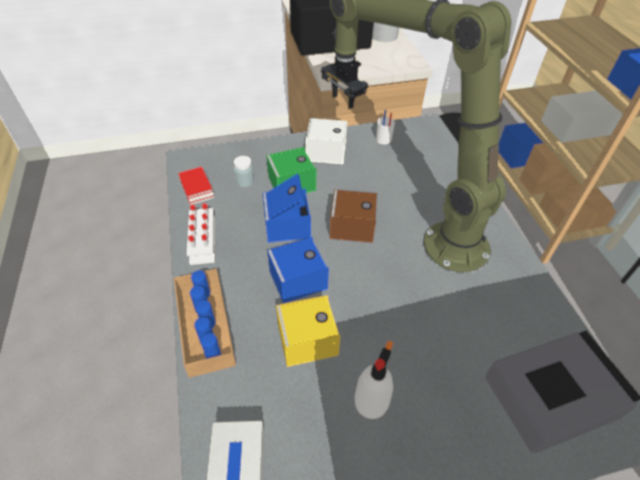

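View pics/side0.png

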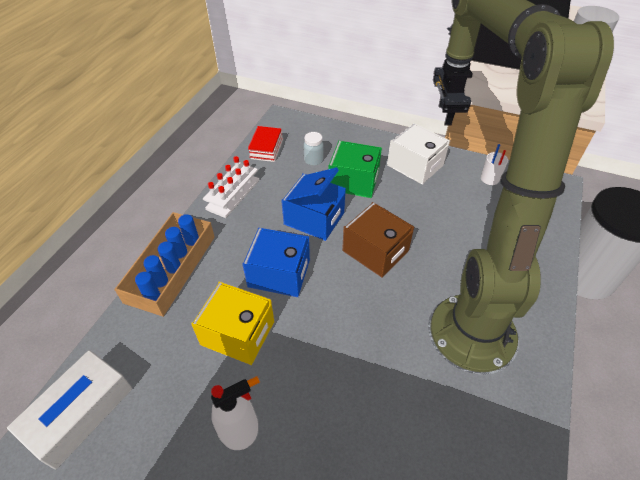

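The scene view shows the yellow tub shut (pad at about 321,317), the near blue tub shut (310,254) and the far blue tub open (292,190). The side view agrees: yellow (246,316), shut blue (291,252), open blue (320,182). So only yellow and the open blue need pushing.

```bash
cat > h.py <<'E'
import numpy as np, cv2
from bench import *
def K(c): 
    f=240/np.tan(np.radians(c["fovy"]/2)); return np.array([[f,0,c["cx"]],[0,f,c["cy"]],[0,0,1]])
def P(c): return K(c)@np.c_[c["R"],c["t"]]
def tri(c1,p1,c2,p2):
    X=cv2.triangulatePoints(P(c1),P(c2),np.float64(p1),np.float64(p2)).ravel(); return X[:3]/X[3]
def plane(c,p,z):
    d=c["R"].T@np.linalg.inv(K(c))@[p[0],p[1],1]; o=-c["R"].T@c["t"]; return o+d*(z-o[2])/d[2]
def pad(im,p,r=11):
    # centroid of dark/grey (unsaturated) blob near p
    x,y=p; w=im[y-r:y+r+1,x-r:x+r+1].astype(int)
    m=((w.max(2)-w.min(2))<45).astype(np.uint8)
    n,l,s,c=cv2.connectedComponentsWithStats(m)
    i=1+np.argmin([np.hypot(*(c[k]-r))-0.05*s[k,4] for k in range(1,n)])
    return c[i]+[x-r,y-r], s[i]
E
python3 - <<'E'
from h import *
ims={n:cv2.imread(f"pics/{n}0.png") for n in("scene","side")}
a,b=get_calibration("scene"),get_calibration("side")
for k,p,q,z in(("yellow",(321,317),(246,316),.11),("blueshut",(310,254),(291,252),.11),("blueopen",(292,190),(320,182),.171),("brown",(366,195),(391,234),.11)):
    p,s=pad(ims["scene"],p);q,t=pad(ims["side"],q)
    print(k,p,s[2:],q,t[2:],tri(a,p,b,q).round(4),plane(a,p,z).round(4),plane(b,q,z).round(4))
print("spray top",tri(a,(388,346),b,(258,381)))
s=get_state();print(s["position"],cv2.Rodrigues(s["tool_rot"])[0].round(3).tolist())
E
```

```text
yellow [321.2345679  316.85185185] [11  9 81] [245.89344262 315.98360656] [ 13  11 122] [0.533  0.2366 0.1153] [0.5321 0.2329 0.11  ] [0.5349 0.2346 0.11  ]
blueshut [309.34920635 254.26984127] [10  8 63] [290.25531915 251.75531915] [12 10 94] [0.5149 0.0141 0.1152] [0.5139 0.0087 0.11  ] [0.5165 0.0118 0.11  ]
blueopen [291.53488372 189.55813953] [ 8  8 43] [319.48648649 180.75675676] [10  7 37] [ 0.5216 -0.2154  0.176 ] [ 0.5206 -0.2227  0.171 ] [ 0.5231 -0.2184  0.171 ]
brown [367.56768559 189.30567686] [ 23  23 229] [389.94949495 233.21212121] [13 10 99] [ 0.2817 -0.1276  0.1781] [ 0.2512 -0.23    0.11  ] [ 0.2836 -0.1528  0.11  ]
spray top [0.40801235 0.40040347 0.19522881]
[ 0.24794288 -0.60032083  0.22156436] [[0.924, 0.382, -0.001], [0.382, -0.924, 0.002], [-0.0, -0.002, -1.0]]
```

```bash
python3 -m crank '[[0,0,0,0.35,0],[0,0.3,0.45,0.35,0],[0,0.65,0.95,0.35,0],[0,0.65,0.95,0.35,0],[0,0.65,0.95,0.35,0]]' 5
python3 -m crank '[[0,0.3,0.4,0,0],[0,0.7,1,0,0],[0,0.7,1,0,0],[0,0.7,1,0,0],[0,0.7,1,0,0]]'
python3 -m crank '[[0,0,0.3,0,0],[0,0,0.6,0,0],[0,0,1,0,0],[0,0,1,0,0],[0,0,1,0,0]]'
python3 -m crank '[[0,0,0.3,0,0],[0,0,0.6,0,0],[0,0,1,0,0],[0,0,1,0,0],[0,0,1,0,0]]'
python3 - <<'E'
from h import *
print(get_state()["position"]);c=get_calibration("wrist")
cv2.imwrite("pics/w1.png",get_image("wrist")[:,:,::-1]);print(c)
E
```

```text
time: 0.72
position: [0.3801, -0.4076, 0.2925]
tool_rot: [-3.08, -0.616, -0.001]
ft_force: [0.5, -0.8, -0.5]
grip_width: 0.521
grip_force: 0.0
time: 1.35
position: [0.5206, -0.2044, 0.2923]
tool_rot: [-3.076, -0.627, -0.002]
ft_force: [-0.3, -0.6, -0.1]
grip_width: 0.017
grip_force: 0.0
time: 1.98
position: [0.518, -0.0108, 0.2925]
tool_rot: [3.08, 0.614, -0.001]
ft_force: [0.3, -0.9, -0.1]
grip_width: 0.005
grip_force: 0.0
time: 2.6
position: [0.5189, 0.1879, 0.292]
tool_rot: [3.081, 0.61, -0.002]
ft_force: [-0.4, -0.3, -0.0]
grip_width: 0.011
grip_force: 0.0
[0.51889636 0.1878677  0.29201003]
{'fovy': 62.65154784711056, 'cx': 324.6121842653749, 'cy': 234.44138223986562, 'R': array([[ 3.81470961e-01, -9.24380323e-01,  9.61600854e-04],
       [-8.92947330e-01, -3.68229902e-01,  2.58943634e-01],
       [-2.39008310e-01, -9.96381358e-02, -9.65891956e-01]]), 't': array([-0.02608187,  0.48291086,  0.59852732])}
```

View pics/w1.png

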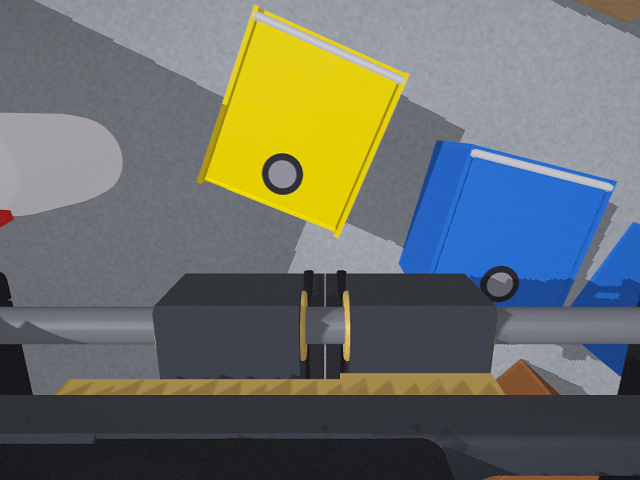

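The wrist view shows the yellow pad at (282,174), with the spray bottle well to its left (edge at about 120,165).

```bash
python3 - <<'E'
from h import *
c=get_calibration("wrist");s=get_state()["position"]
for p in((282,174),(500,284)):
    X=plane(c,p,.11);print(X.round(4),((X-s)/.2).round(3))
print("spray edge at z=.1",plane(c,(122,165),.1))
E
```

```text
[0.5358 0.231  0.11  ] [ 0.083  0.223 -0.91 ]
[0.5173 0.0067 0.11  ] [-0.009 -0.898 -0.91 ]
spray edge at z=.1 [0.48813425 0.36523946 0.1       ]
```

```bash
python3 -m crank '[[0,0.08,0.22,0,0],[0,0.08,0.22,-0.25,0],[0,0.08,0.22,-0.5,0],[0,0.08,0.22,-0.75,0],[0,0.08,0.22,-0.8,0]]'
python3 -m crank '[[0,0,0,-0.05,0],[0,0,0,-0.1,0],[0,0,0,-0.15,0],[0,0,0,-0.16,0],[0,0,0,-0.17,0]]'
```

```text
time: 3.28
position: [0.5333, 0.2283, 0.1289]
tool_rot: [3.08, 0.604, -0.011]
ft_force: [0.1, 0.4, -0.4]
grip_width: 0.001
grip_force: 0.0
time: 3.9
position: [0.5359, 0.2333, 0.0999]
tool_rot: [3.081, 0.611, 0.006]
ft_force: [1.9, -1.9, 9.9]
grip_width: 0.005
grip_force: 5.1
```

```bash
python3 -m crank '[[0,0,0,-0.02,0],[0,0,0,-0.02,0]]'
python3 -m crank '[[0,0,0,0.3,0],[0,0,0,0.6,0],[0,0,0,0.9,0],[0,0,0,0.97,0],[0,0,0,0.97,0]]'
python3 -m crank '[[0,0,-0.3,0,0],[0,0,-0.6,0,0],[0,-0.05,-1,0,0],[0,-0.05,-1,0,0],[0,-0.05,-1,0,0]]'
python3 - <<'E'
from h import *
c=get_calibration("wrist");print(get_state()["position"])
cv2.imwrite("pics/w2.png",get_image("wrist")[:,:,::-1])
E
```

```text
time: 4.15
position: [0.5362, 0.2334, 0.0989]
tool_rot: [3.08, 0.61, 0.007]
ft_force: [-4.5, -5.3, 22.4]
grip_width: 0.006
grip_force: 11.3
time: 4.78
position: [0.5339, 0.2337, 0.2888]
tool_rot: [-3.081, -0.612, -0.0]
ft_force: [0.4, -0.3, -0.1]
grip_width: 0.008
grip_force: 0.0
time: 5.4
position: [0.523, 0.0311, 0.2861]
tool_rot: [-3.082, -0.605, 0.007]
ft_force: [0.3, 0.6, 0.1]
grip_width: 0.005
grip_force: 0.0
[0.52296627 0.03107452 0.28612852]
```

View pics/w2.png

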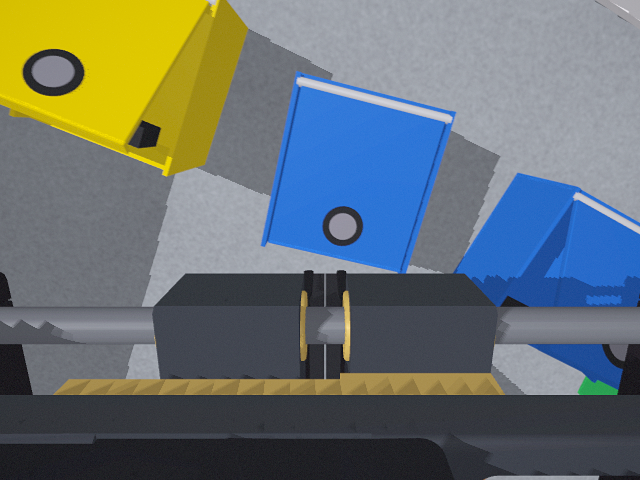

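Yellow is now open, with its lid raised and its pad at (53,72). The middle blue tub is still shut (343,226). Next is the far blue tub.

```bash
python3 -m crank '[[0,0,-0.3,0,0],[0,0,-0.6,0,0],[0,-0.05,-1,0,0],[0,-0.1,-1,0,0],[0,-0.1,-1,0,0]]'
python3 -m crank '[[0,0,-0.3,0,0],[0,0,-0.45,0,0],[0,0,-0.45,0,0],[0,0,-0.45,0,0]]'
python3 - <<'E'
from h import *
c=get_calibration("wrist");print(get_state()["position"],c)
cv2.imwrite("pics/w3.png",get_image("wrist")[:,:,::-1])
E
```

```text
time: 6.08
position: [0.5039, -0.1664, 0.2875]
tool_rot: [-3.08, -0.61, 0.002]
ft_force: [0.3, 0.1, 1.2]
grip_width: 0.0
grip_force: 0.0
time: 6.58
position: [0.5057, -0.2531, 0.2883]
tool_rot: [-3.078, -0.619, -0.001]
ft_force: [1.0, 0.0, -0.6]
grip_width: 0.006
grip_force: 0.0
[ 0.50566403 -0.25314684  0.28827741] {'fovy': 62.65154784711056, 'cx': 324.6121842653749, 'cy': 234.44138223986562, 'R': array([[ 3.86641105e-01, -9.22229817e-01, -9.05973774e-04],
       [-8.91150147e-01, -3.73863603e-01,  2.57055290e-01],
       [-2.37402764e-01, -9.85807826e-02, -9.66396273e-01]]), 't': array([-0.43023976,  0.30787287,  0.54741452])}
```

View pics/w3.png

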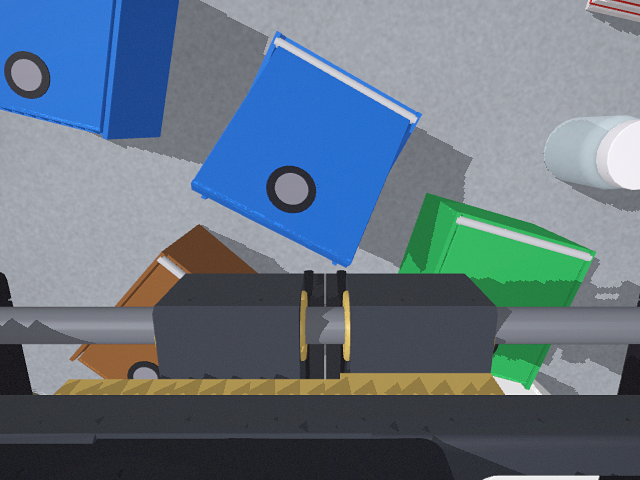

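The open blue tub's pad is at (291,189). The ends of its hinge bar are at (276,40) and (418,118).

```bash
python3 - <<'E'
from h import *
c=get_calibration("wrist");s=get_state()["position"]
X=plane(c,(291,189),.171);print(X,((X-s)/.2).round(3))
h1,h2=plane(c,(276,40),.11),plane(c,(418,118),.11);print(h1,h2)
d=h1-h2;n=np.array([d[1],-d[0]])/np.hypot(*d[:2]);print("to hinge",n)
E
```

```text
[ 0.52363881 -0.22144239  0.171     ] [ 0.09   0.159 -0.588]
[ 0.61852449 -0.16594931  0.11      ] [ 0.60880597 -0.29526151  0.11      ]
to hinge [ 0.99718773 -0.07494419]
```

```bash
python3 -m crank '[[0,0.09,0.18,-0.1,0],[0,0.09,0.18,-0.35,0],[0,0.09,0.18,-0.5,0],[0,0.09,0.18,-0.55,0],[0,0.09,0.18,-0.57,0]]'
python3 -m crank '[[0,-0.02,0,-0.06,0],[0,-0.05,0,-0.12,0],[0,-0.07,0,-0.17,0],[0,-0.08,0,-0.22,0],[0,-0.085,0,-0.27,0]]'
python3 -m crank '[[0,0,0,-0.03,0],[0,0,0,-0.06,0],[0,0,0,-0.09,0],[0,0,0,-0.115,0],[0,0,0,-0.125,0]]'
```

```text
time: 7.25
position: [0.523, -0.2196, 0.1753]
tool_rot: [3.081, 0.614, 0.002]
ft_force: [-0.3, 0.4, 0.8]
grip_width: 0.006
grip_force: 0.5
time: 7.88
position: [0.5051, -0.2206, 0.1201]
tool_rot: [-3.081, -0.611, 0.0]
ft_force: [1.3, 0.9, 2.8]
grip_width: 0.004
grip_force: 1.7
time: 8.5
position: [0.5055, -0.2207, 0.0985]
tool_rot: [3.081, 0.612, -0.001]
ft_force: [-9.2, 5.9, 27.5]
grip_width: 0.005
grip_force: 14.2
```

At the stop, so I'll lift straight up, clear the view and check all the lids.

```bash
python3 -m crank '[[0,0,0,0.2,0],[0,0,0,0.5,0],[0,0,0,0.8,0],[0,0,0,1,0],[0,0,0,1,0]]'
python3 -m crank '[[0,-0.3,-0.3,0,0],[0,-0.5,-0.6,0,0],[0,-0.6,-1,0,0],[0,-0.6,-1,0,0],[0,-0.6,-1,0,0]]'
python3 - <<'E'
from h import *
cv2.imwrite("pics/s4.png",get_image("side")[:,:,::-1]);print(get_state()["time"])
E
```

```text
time: 9.12
position: [0.5065, -0.2222, 0.2988]
tool_rot: [3.077, 0.609, 0.007]
ft_force: [0.8, -0.1, -0.7]
grip_width: 0.005
grip_force: 0.0
time: 9.75
position: [0.3805, -0.4254, 0.2926]
tool_rot: [-3.082, -0.597, 0.007]
ft_force: [-0.1, 1.0, 1.0]
grip_width: 0.006
grip_force: 0.0
9.8
```

View pics/s4.png

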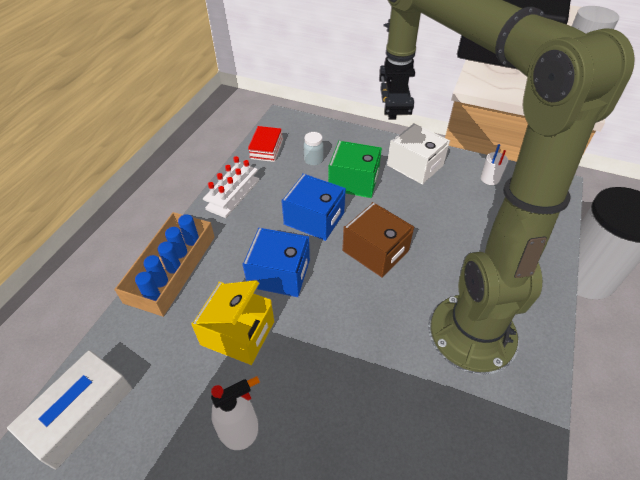

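The yellow lid is open (pad at 236,301), both blue lids are shut (291,252 and 325,197), and the spray bottle hasn't moved (235,415).

```bash
python3 -c "from bench import *;print(close_job())"
```

```text
the job is handed in; nothing more can be done
None
```

The job is handed in at about 10 s of the 53 s allowed: the last picture shows the yellow tub open, both blue tubs shut, and the spray bottle where it was.

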